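Take the tab-locked retaining cap off a welding-wire spool

ROBOT

A 6-joint arm with a two-finger parallel gripper is mounted at the origin on the work surface. World frame = base frame: x ahead of the robot, y to its left, z up, the work surface at z = 0. Lengths are in m, angles in rad, forces in N, time in s.
With the tool pointing down it reaches from about 0.25 to 0.775 m from the base axis. Payload 4 kg.
Tool frame: the origin (TCP) lies midway between the tips of the shut fingers; the grasp point (between the pads) lies 19 mm behind it (robot.pinch_z is the distance from the TCP to the grasp point, in m); x points along the fingers, y is the direction in which the jaws open and shut, and the axes are right-handed (so a half turn about x gives the same grasp; the last joint's range is limited). The gripper opens to 94 mm and grips with 3 to 60 N. Pads are 16 mm wide; open, the fingers measure 119 mm over their backs; the gripper's body (75 mm by 177 mm) begins 78 mm behind the grasp point.
Start: joints at [-1.449, 0.087, 1.371, -0, 1.684, -0.103], TCP at [0.123, -0.536, 0.206] pointing down, gripper open.
Joint ranges: [-3.1, 3.1], [-0.76, 2.03], [0.27, 2.55], [-1.08, 4.22], [0.17, 2.65], [-2.57, 2.57]. Speed limits (rad/s): [2.79, 2.79, 3.14, 3.14, 3.14, 3.14].

INTERFACE

Orientations are given as [roll, pitch, yaw] about the fixed x, y, z axes, in that order (R = Rz(yaw) Ry(pitch) Rx(roll)).
In Python, from bench import robot, imaging gives the robot as it stands. The module is installed in compiled form; this text tells all that it offers.
- The arm moves only by the tool drive_tool, never from a script. Its argument "commands" is a list that holds one entry, the list of rows, each a list of 4 numbers: the shift along the tool's x, y, z as a fraction of full scale, then the turn about the tool's x as a fraction of full scale. A call has 1 to 20 rows; each row shifts and turns the commanded pose from where the row before left it, along the tool's axes as they then stand; what a row does not reach is not made up. Full scale, the value 1, is 0.25 m for a shift and 360 degrees for a turn. A row lasts 1/10 s, in which the tool goes at most 50 mm and 8.59 degrees, less where a joint would pass 70% of its speed; a pose out of reach is approached as far as the arm can. A call with a number of a shift or a turn outside -1 to 1 is refused whole. A call with a gripper value outside its range is refused whole. "grip" is the opening, from 0 (shut) to 1 (fully open), set as the call begins (left out, the last holds). The fingers move at their own pace and stop on an object; the grip force is fixed at half the most. Time passes only in rows, so rows that do not move let the fingers close. It gives the time, the measured TCP pose, the force and the opening at its end, in the units of the state.
- robot.get_obs(): the state, without advancing time (a new reading comes with each control period).
- imaging.snapshot(name): name is "scene" or "top" or "wrist"; returns a dict with "pixels" (384x512x3 uint8, red, green, blue), "z_map" (384x512 float32, m along the optical axis (not along the pixel's ray), 0 where there is no reading), "mtx" (3x3 intrinsics, pixels), "extrinsics" (4x4, takes a point from world to camera coordinates). Camera axes: x right, y up, looking along -z (the intrinsics and any distortion apply to the point x, -y, -z); pixel columns grow to the right and rows downward; lengths in m; the calibration is good to about 2 mm. A picture is of the moment at which its call begins.
- robot.close_job(): hands the job in, once; it reports no verdict.
The state is a dict: "time": time; "joint_positions": joint angles; "qvel": joint speeds; "joint_torque": joint torques, N m; "tool_pos": TCP position; "ee_rot": TCP orientation; "wrist_force": force on the tool from outside, world axes, zero at the start; "wrist_torque": the same for the moment, N m; "width": finger opening in m.
Only numpy, scipy, OpenCV 4.12 (cv2) and the standard library are available. Lean on these libraries where they do the work, as an engineer would, in place of code of your own. Each camera call takes 0.05 s, during which the arm holds its last target.

TASK

Take the retaining cap off the wire spool: squeeze its two upright tabs fully together and keep them squeezed while you turn the cap anticlockwise (seen from above) until you feel its end stop, then lift it straight off. Stand the cap, tabs up, in the mouth of the short pipe stub so that it rests flat on the rim, and let go. Work gently: never force the cap against the hub or the pipe (keep pushes, pulls and the turn at the stop well under 30 N), and leave everything else on the bench where it is.

Things in the scene. Friction and masses are not known exactly. Their poses are not given: they have to be found in the camera images.
- cap: Grey plastic retaining cap, about 0.14 kg, loose. Round flange 76 mm across, 6 mm thick; origin at the centre of the flange's underside, z up. Two flat spring tabs stand on it at y = +22 and -22 mm, each 24 mm wide along x, 4 mm thick, 8 to 42 mm above the origin. Squeeze them from above across y, fingertips 10 to 15 mm above the origin.
- cap_foot (a point): foot of the stem under the cap, 26 mm below the cap's origin, in the hub at the start. The stem is 20 mm across; at its foot two lugs along the cap's x, 40 mm from tip to tip, 8 mm wide, 6 mm high. On the hub the cap can wander about 2 mm sideways and 1.5 mm up before it binds; its seat gives 3 mm under pressure (2.6 N plus 4 N per mm).
- tab_a (a joint): how far the tab on the cap's +y side is pressed in: 0 at rest, 0.006 m fully in (outer faces of the two tabs 48 mm apart at rest, 36 mm squeezed); spring, 4 N at rest to 8 N fully in. A tooth under each tab (to 9 mm below the flange) holds the cap in a notch of the hub until the tab is in by about 0.0045. A tab let go springs out.
- tab_b (a joint): the same for the tab on the cap's -y side.
- spool_stand: Wire spool (200 mm across, top face 85 mm high) on a round grey stand 220 mm across, with an aluminium hub 66 mm across in the middle; all one fixed piece. Origin under its centre on the bench. At the start the cap sits locked on the hub, its axes within 0.03 rad of this body's axes. Over 30 N between cap and hub counts as breakage.
- hub_rim (a point): centre of the hub's rim, 100 mm above the bench, a sprung ring where the cap's underside rests. Tabs squeezed, the cap turns anticlockwise from above by 0.5 to 1.25 rad (differs each time, cannot be seen) until its lugs, at about 18 mm radius, meet a stiffly sprung end stop (7 N m per rad). The lugs line up with the slots, so that the cap lifts out, from 0.06 rad before the stop is met to 0.08 rad past it; elsewhere they hold it down.
- pipe_stub: Fixed parking place: a steel pipe stub 72 mm outside, 60 mm inside, welded on a 110 mm square plate 8 mm thick; origin under its centre on the bench, z up. The bore is open down to the plate.
- pipe_mouth (a point): centre of the pipe stub's rim, 55 mm above the bench, a soft rubber ring (gives 3 mm: 2.6 N plus 4 N per mm); the parked cap's flange underside rests here, stem and lugs inside the bore, at any yaw.
- nozzle: bystander: copper gas nozzle standing on end, 22 mm across, 55 mm high, origin under its centre.
- wrench: bystander: steel wrench lying on the bench.
- hammer: bystander: hammer lying on the bench.
- brush: bystander: brush lying on the bench.
- paint_tin: bystander: green tin, 66 mm across, 90 mm high, origin under its centre.
- bracket: bystander: steel angle bracket 70 x 50 x 66 mm, origin under its foot.
- pipe_ring: bystander: dark pipe offcut, 60 mm across and 35 mm high, lying flat, open both ends; too small for the cap. Origin under its centre.
There are look-alikes about, which are no part of the job. What is shaped like the cap but blue or orange is not meant. What is shaped like the pipe_stub but blue or turquoise is not meant.

How it is judged:
By the outcome, as a careful person would: the job done as asked, in the order asked, and still so for the second after the job is handed in, with the robot touching nothing.
It also fails if it takes over 72 s, if anything falls off the work surface, if the arm or the gripper's body presses on something with over 40 N, if the wrist force passes 120 N, or if a joint passes its speed limit or range.

## Working session

There is one attempt and no reset: what is moved stays moved. The work goes in short steps, Python scripts to look and compute and a tool call to move; the robot and the scene stay as the last step left them, time stands still between calls to the robot, and variables do not carry over. Pictures are saved under pics/ and viewed, and the job is handed in when it is done.

Besides the shell and the picture viewer there is one more tool, called after ">>>" as a command line: name --argument value ..., lists and objects as JSON in quotes. drive_tool: Moves the arm, as the interface text tells. Shift numbers are shares of 0.25 m and turn numbers shares of 360 degrees, none past 1 either way. Its arguments: {"type":"object","properties":{"commands":{"type":"array","items":{"type":"array","items":{"type":"array","items":{"type":"number","minimum":-1,"maximum":1}}}},"grip":{"type":"number"}},"required":["commands"]}

```bash
mkdir -p pics; cat > h.py <<'E'
import numpy as np, cv2
from bench import robot, imaging
def snap(n,f):
    s=imaging.snapshot(n); cv2.imwrite(f,cv2.cvtColor(s['pixels'],cv2.COLOR_RGB2BGR)); np.savez(f.replace('.png','.npz'),**{k:s[k] for k in('pixels','z_map','mtx','extrinsics')}); return s
def pt(s,u,v,z=None):
    K=s['mtx'];E=np.linalg.inv(s['extrinsics']); d=z if z is not None else s['z_map'][int(v),int(u)]
    x=(u-K[0,2])/K[0,0]*d; y=(v-K[1,2])/K[1,1]*d
    return (E@[x,-y,-d,1])[:3]
def ptz(s,u,v,h):
    a=pt(s,u,v,1.0);c=np.linalg.inv(s['extrinsics'])[:3,3]
    return c+(a-c)*(h-c[2])/(a[2]-c[2])
def crop(f,g,u0,v0,u1,v1,k):
    i=cv2.imread(f)[v0:v1,u0:u1]; cv2.imwrite(g,cv2.resize(i,None,fx=k,fy=k,interpolation=cv2.INTER_CUBIC))
E
python3 - <<'E'
from h import *
np.set_printoptions(precision=4,suppress=True)
for n in('scene','top','wrist'):
    s=snap(n,f'pics/{n}0.png');print(n,s['mtx'].tolist(),s['extrinsics'].round(3).tolist())
print(robot.get_obs(),robot.pinch_z)
a=[cv2.imread(f'pics/{n}0.png') for n in('scene','top')]
E
```

```text
scene [[352.4144478943268, 0.0, 258.75964179682296], [0.0, 352.4144478943268, 197.00190713845356], [0.0, 0.0, 1.0]] [[0.843, 0.538, 0.011, -0.471], [-0.346, 0.526, 0.777, 0.121], [0.413, -0.659, 0.629, -1.179], [0.0, 0.0, 0.0, 1.0]]
top [[452.81183353887405, 0.0, 256.2370535690508], [0.0, 452.81183353887405, 192.69567929299726], [0.0, 0.0, 1.0]] [[-0.028, -1.0, 0.001, 0.025], [0.992, -0.028, 0.127, -0.546], [-0.126, 0.005, 0.992, -1.46], [0.0, 0.0, 0.0, 1.0]]
wrist [[320.22674845337167, 0.0, 253.49740550968994], [0.0, 320.22674845337167, 190.13230084678287], [0.0, 0.0, 1.0]] [[0.222, -0.975, -0.003, -0.55], [0.941, 0.215, -0.262, 0.028], [0.256, 0.055, 0.965, -0.392], [0.0, 0.0, 0.0, 1.0]]
{'time': 0.15, 'joint_positions': array([-1.4491,  0.0878,  1.3719, -0.    ,  1.6836, -0.1031]), 'qvel': array([ 0.0017,  0.0002, -0.0058, -0.0011, -0.0002, -0.0002]), 'joint_torque': array([  0.0011, -34.0642, -30.2795,   0.0716,   0.0305,  -0.0001]), 'tool_pos': array([ 0.1225, -0.5358,  0.2046]), 'ee_rot': array([-1.6617,  1.5691,  1.7047]), 'wrist_force': array([-0.0084, -0.3563,  0.1968]), 'wrist_torque': array([-0.0352, -0.0044, -0.0148]), 'width': 0.09403838225042825} 0.0188
```

View pics/top0.png

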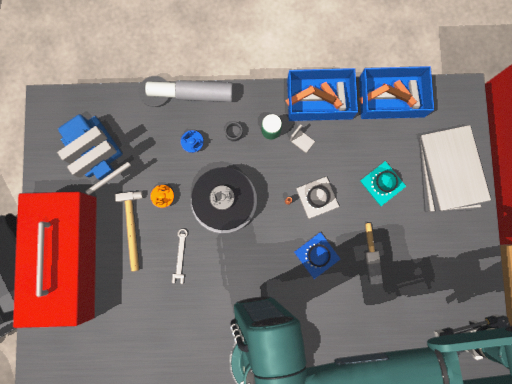

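View pics/scene0.png

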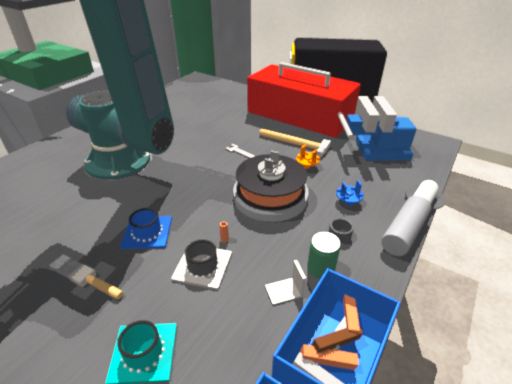

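Candidates in the top view:
- **Cap:** grey on the spool (222,196), blue (193,140) and orange (162,195). I choose the grey one.
- **Stub:** white plate with a dark steel pipe (318,196), blue (318,255) and turquoise (383,183). I choose the white/steel one. The pipe_ring at (233,130) has no plate.

Next, a close crop.

```bash
python3 - <<'E'
from h import *
crop('pics/top0.png','pics/c1.png',180,150,350,245,4)
i=np.vstack([cv2.resize(cv2.imread('pics/top0.png')[165:230,185:260],None,fx=8,fy=8,interpolation=cv2.INTER_CUBIC)])
cv2.imwrite('pics/c2.png',i)
E
```

```text
(no output)
```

View pics/c1.png

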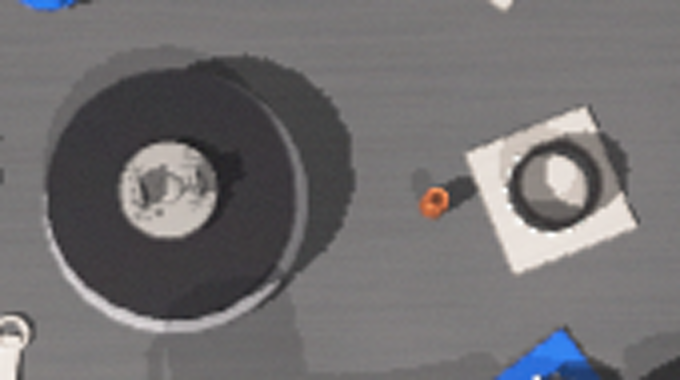

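View pics/c2.png

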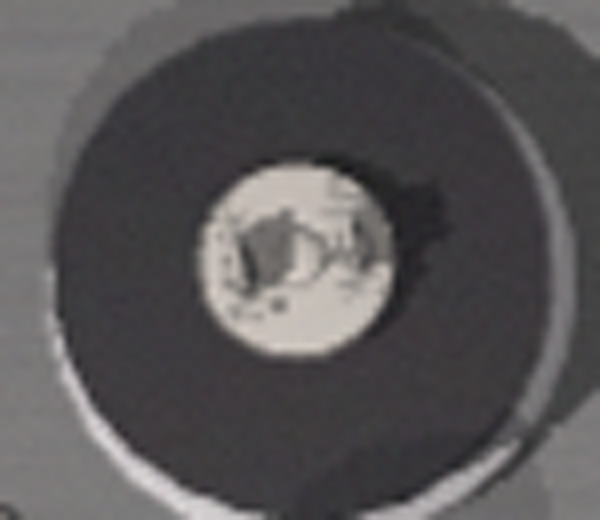

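The crop confirms it: a grey cap on the hub centred at (222.1,197.3), with its tabs along image-horizontal. The stub's rim is centred at about (318.7,196).

```bash
python3 - <<'E'
from h import *
np.set_printoptions(precision=4,suppress=True)
f=np.load('pics/top0.npz')
print('cap',ptz(f,222.1,197.3,.106),pt(f,222,205),pt(f,215,205))
print('spool',ptz(f,222.8,198,.085))
print('tabs',ptz(f,216,198.1,.13),ptz(f,230.6,195,.13))
print('pipe',ptz(f,318.7,196.2,.055),'noz',ptz(f,288.5,200,.055))
from scipy.spatial.transform import Rotation as R
print(R.from_euler('xyz',robot.get_obs()['ee_rot']).as_matrix())
E
```

```text
cap [0.5254 0.117  0.106 ] [0.5012 0.1178 0.1051] [0.5016 0.1396 0.1068]
spool [0.5256 0.1163 0.085 ]
tabs [0.5206 0.1341 0.13  ] [0.5289 0.0889 0.13  ]
pipe [ 0.5262 -0.1935  0.055 ] noz [ 0.5166 -0.0948  0.055 ]
[[-0.0002  0.2229 -0.9748]
 [ 0.0017 -0.9748 -0.2229]
 [-1.     -0.0017 -0.0002]]
```

>>> drive_tool --commands '[[[-0.01,-0.11,-0.108,0],[-0.01,-0.11,-0.108,0],[-0.01,-0.11,-0.108,0],[-0.01,-0.11,-0.108,0],[-0.01,-0.11,-0.108,0],[-0.01,-0.11,-0.108,0],[-0.01,-0.11,-0.108,0],[-0.01,-0.11,-0.108,0],[-0.01,-0.11,-0.108,0],[-0.01,-0.11,-0.108,0],[-0.01,-0.11,-0.108,0],[-0.01,-0.11,-0.108,0],[-0.01,-0.11,-0.108,0],[-0.01,-0.11,-0.108,0],[-0.01,-0.11,-0.108,0],[-0.01,-0.11,-0.108,0],[-0.01,-0.11,-0.108,0],[-0.01,-0.11,-0.108,0],[-0.01,-0.11,-0.108,0],[0,0,0,0]]]' --grip 1

```text
time: 2.15
tool_pos: [0.5073, 0.0909, 0.2518]
ee_rot: [-0.948, 1.569, 2.423]
wrist_force: [-0.1, -0.1, 0.1]
width: 0.0936
```

```bash
python3 - <<'E'
from h import *
np.set_printoptions(precision=4,suppress=True)
s=snap('wrist','pics/w1.png');o=robot.get_obs();print(o['time'],o['tool_pos'],o['ee_rot'],o['joint_positions'],np.linalg.inv(s['extrinsics'])[:3,3])
E
```

```text
2.2 [0.5064 0.089  0.2519] [-0.0562  1.5687 -2.9697] [ 0.0638  0.0044  1.3657 -0.0002  1.7736  1.4064] [0.5807 0.1066 0.431 ]
```

View pics/w1.png

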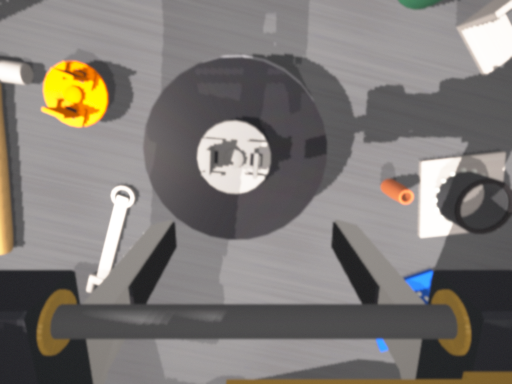

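The wrist view shows the grey cap centred near (233,157), with its tabs at about (210,157) and (258,158). I'll measure in a crop.

```bash
python3 - <<'E'
from h import *
crop('pics/w1.png','pics/w1c.png',190,112,280,202,7)
crop('pics/w1.png','pics/w1p.png',410,140,512,245,6)
E
```

```text
(no output)
```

View pics/w1c.png

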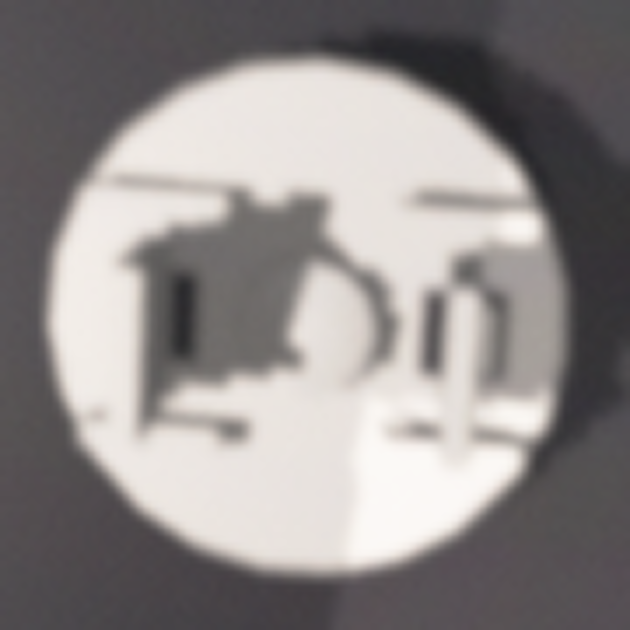

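View pics/w1p.png

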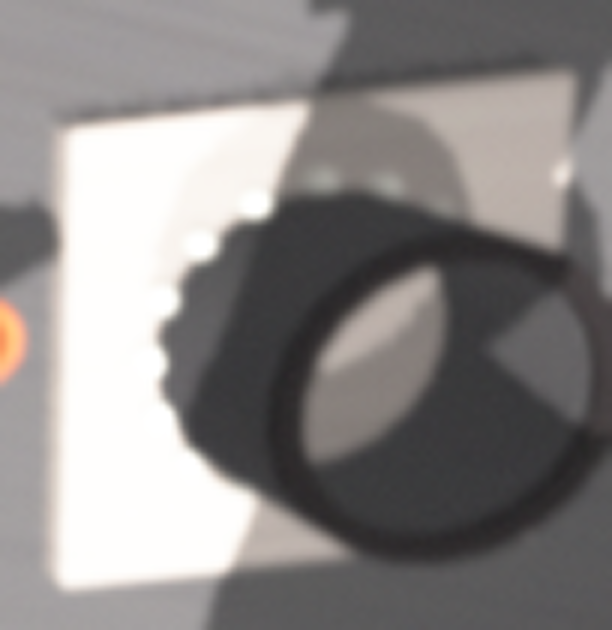

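```bash
python3 - <<'E'
from h import *
np.set_printoptions(precision=4,suppress=True)
f=np.load('pics/w1.npz')
g=lambda a,b,h:ptz(f,190+a/7,112+b/7,h)
print('cap',g(309,315,.106), 'w/E', g(48,315,.106),g(570,315,.106))
def ang(p,q): d=p-q; return np.degrees(np.arctan2(d[1],d[0]))
print(ang(g(110,182,.106),g(530,207,.106)),ang(g(160,415,.106),g(530,443,.106)), ang(g(183,318,.106),g(434,335,.106)))
print('slots', g(183,318,.106),g(434,335,.106))
print('tab dir', g(150,215+40,.142),g(145,430,.142),g(462,290,.142),g(457,465,.142))
print('pipe',ptz(f,410+445/6,140+400/6,.055))
print('noz',ptz(f,403,198,.055))
E
```

```text
cap [0.524  0.1145 0.106 ] w/E [0.5153 0.1517 0.106 ] [0.5327 0.0774 0.106 ]
99.7650236985815 98.74313357363573 99.24688238828564
slots [0.5193 0.1324 0.106 ] [0.5253 0.096  0.106 ]
tab dir [0.5332 0.1353 0.142 ] [0.5104 0.1314 0.142 ] [0.538 0.095 0.142] [0.5152 0.0903 0.142 ]
pipe [ 0.5249 -0.1973  0.055 ]
noz [ 0.5127 -0.0962  0.055 ]
```

>>> drive_tool --commands '[[[0.06,-0.03,-0.03,0],[0.06,-0.03,-0.03,0],[0.06,-0.025,-0.034,0],[0.06,0,0,0.0103],[0,0,0,0],[0,0,0,0],[0,0,0,0],[0,0,0,0]]]'

```text
time: 3.0
tool_pos: [0.5249, 0.1134, 0.194]
ee_rot: [3.042, 1.569, 0.06]
wrist_force: [-0.8, 0.3, 0.1]
width: 0.094
```

```bash
python3 - <<'E'
from h import *
from scipy.spatial.transform import Rotation as R
np.set_printoptions(precision=4,suppress=True)
s=snap('wrist','pics/w2.png');o=robot.get_obs();print(o['time'],o['tool_pos'],R.from_euler('xyz',o['ee_rot']).as_matrix(),o['joint_positions'],o['wrist_force'],o['wrist_torque'])
E
```

```text
3.05 [0.5249 0.1134 0.194 ] [[ 0.0019  0.1594 -0.9872]
 [ 0.0001 -0.9872 -0.1594]
 [-1.      0.0002 -0.0019]] [ 0.1072  0.0592  1.4233 -0.0001  1.6572  1.5179] [-0.0824  0.1108 -0.173 ] [-0.0037 -0.0138  0.0369]
```

View pics/w2.png

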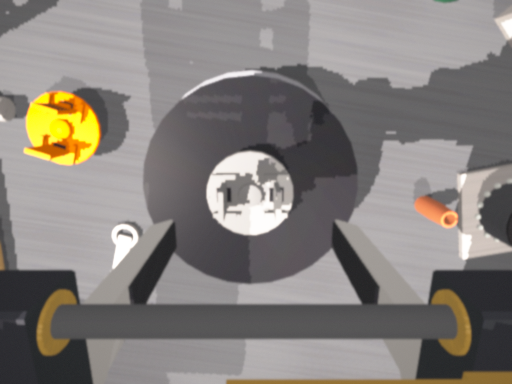

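```bash
python3 - <<'E'
from h import *
crop('pics/w2.png','pics/w2c.png',200,143,300,243,7)
E
```

```text
(no output)
```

View pics/w2c.png

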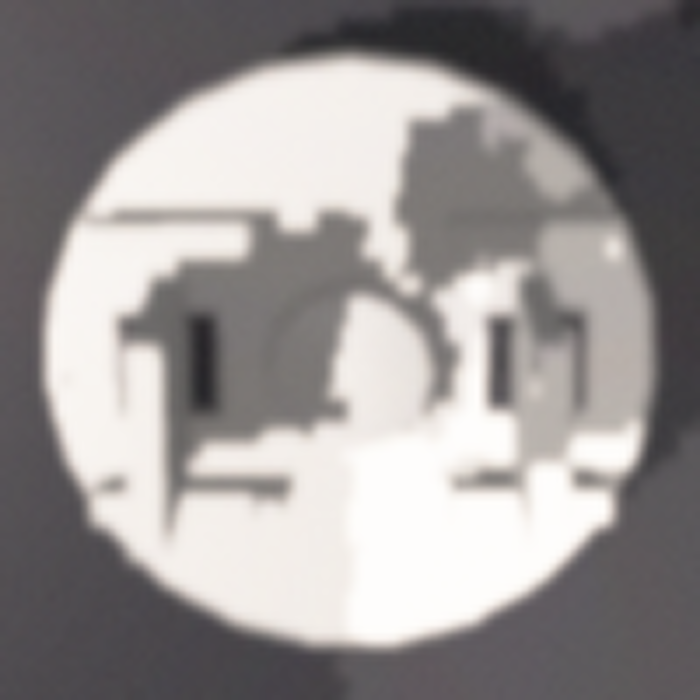

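```bash
python3 - <<'E'
from h import *
np.set_printoptions(precision=4,suppress=True)
f=np.load('pics/w2.npz')
g=lambda a,b,h:ptz(f,200+a/7,143+b/7,h)
c=g(350,348,.106);print(c,g(350,52,.106)-g(350,645,.106),g(45,348,.106)-g(657,348,.106))
d=c-np.array([.5249,.1134,.194]); print('tool y,z',d@[.1594,-.9872,0],d@[-.9872,-.1594,0])
E
```

```text
[0.5248 0.1154 0.106 ] [0.0754 0.0119 0.    ] [-0.0121  0.0748  0.    ]
tool y,z -0.002029634752701831 -0.000218634616515669
```

>>> drive_tool --commands '[[[0.05,-0.008,-0.001,0],[0.05,0,0,0],[0.06,0,0,0],[0.06,0,0,0],[0.05,0,0,0],[0.03,0,0,0],[0.02,0,0,0],[0.006,0,0,0],[0,0,0,0],[0,0,0,0],[0,0,0,0]]]' --grip 0.62

```text
time: 4.15
tool_pos: [0.5248, 0.1156, 0.1122]
ee_rot: [3.038, 1.569, 0.056]
wrist_force: [-0.2, 0.6, 0.6]
width: 0.0583
```

```bash
python3 - <<'E'
from h import *
np.set_printoptions(precision=4,suppress=True)
s=snap('wrist','pics/w3.png');o=robot.get_obs();print(o['time'],o['tool_pos'],o['wrist_force'],o['width'])
snap('scene','pics/s3.png')
a=cv2.resize(cv2.imread('pics/w3.png')[150:384,130:390],None,fx=2,fy=2);b=cv2.resize(cv2.imread('pics/s3.png')[100:230,210:330],None,fx=3.6,fy=3.6)[:468]
cv2.imwrite('pics/m3.png',np.hstack([a,b])[:, :800])
E
```

```text
4.2 [0.5247 0.1155 0.1121] [0.0419 1.0348 0.1919] 0.05820336113720963
```

View pics/m3.png

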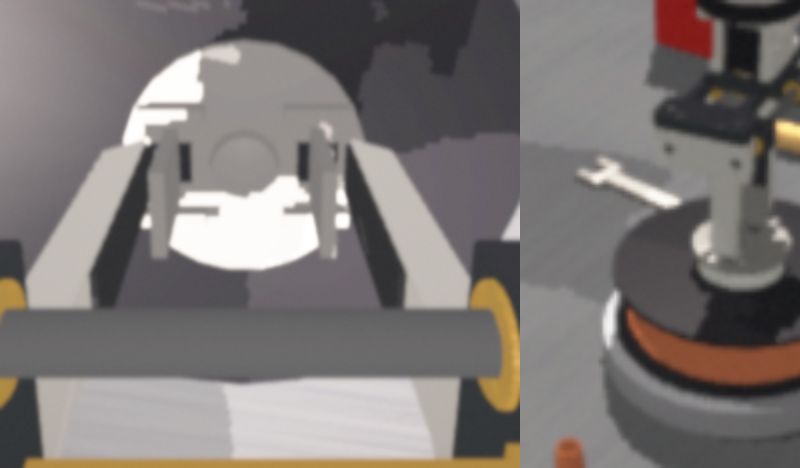

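>>> drive_tool --commands '[[[0,-0.006,0,0],[0,0,0,0],[0,0,0,0]]]' --grip 0.54

```text
time: 4.55
tool_pos: [0.5241, 0.117, 0.1115]
ee_rot: [1.984, 1.571, -0.998]
wrist_force: [-0.1, 0.2, -0.5]
width: 0.0508
```

```bash
python3 - <<'E'
from h import *
np.set_printoptions(precision=4,suppress=True)
s=snap('wrist','pics/w4.png');o=robot.get_obs();print(o['time'],o['tool_pos'],o['wrist_force'],o['width'])
crop('pics/w4.png','pics/w4c.png',180,165,320,285,5)
E
```

```text
4.6 [0.5241 0.117  0.1114] [ 0.0374 -0.4954 -1.044 ] 0.05078221359430991
```

View pics/w4c.png

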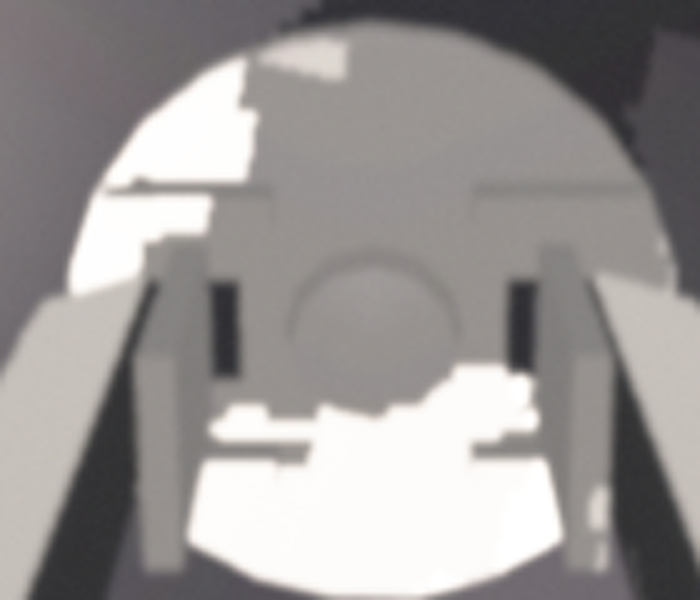

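>>> drive_tool --commands '[[[0,0,0,0],[0,0,0,0],[0,0,0,0],[0,0,0,0],[0,0,0,0],[0,0,0,0],[0,0,0,0]]]' --grip 0.25

```text
time: 5.3
tool_pos: [0.5241, 0.1169, 0.1115]
ee_rot: [1.813, 1.571, -1.168]
wrist_force: [-0.8, -0.7, 1.9]
width: 0.0353
```

```bash
python3 - <<'E'
from h import *
np.set_printoptions(precision=4,suppress=True)
s=snap('wrist','pics/w5.png');o=robot.get_obs();print(o['time'],o['tool_pos'],o['wrist_force'],o['wrist_torque'],o['width'])
crop('pics/w5.png','pics/w5c.png',180,165,320,285,5)
E
```

```text
5.35 [0.5241 0.1169 0.1115] [-0.0636 -0.0134  1.5443] [-0.0806  0.0906  0.0086] 0.0352535323457717
```

View pics/w5c.png

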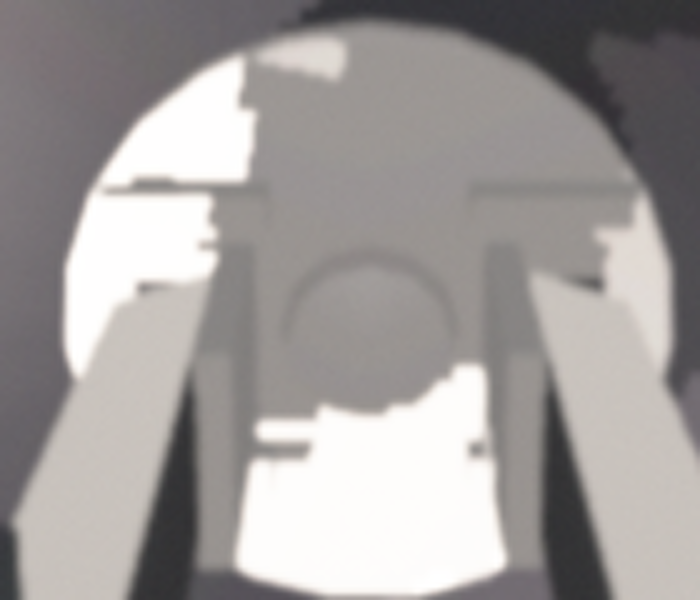

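>>> drive_tool --commands '[[[0,0,0,-0.006],[0,0,0,-0.008],[0,0,0,-0.008],[0,0,0,-0.008],[0,0,0,-0.008],[0,0,0,-0.008],[0,0,0,-0.008],[0,0,0,-0.008],[0,0,0,-0.008],[0,0,0,0],[0,0,0,0]]]'

```text
time: 6.45
tool_pos: [0.5243, 0.1171, 0.1116]
ee_rot: [2.848, 1.57, 0.305]
wrist_force: [0.1, 0.0, 1.4]
width: 0.0351
```

```bash
cat > st.py <<'E'
from h import *
from scipy.spatial.transform import Rotation as R
np.set_printoptions(precision=3,suppress=True)
o=robot.get_obs();M=R.from_euler('xyz',o['ee_rot']).as_matrix()
print(round(o['time'],2),o['tool_pos'],'yaw',round(np.degrees(np.arctan2(M[1,1],M[0,1])),2),'tilt',M[:2,0],'F',o['wrist_force'],'T',o['wrist_torque'],'w',round(o['width'],4),'j6',round(o['joint_positions'][5],3))
E
python3 st.py
```

```text
6.45 [0.524 0.117 0.112] yaw -55.68 tilt [0.001 0.   ] F [0.072 0.032 1.373] T [-0.022 -0.045  0.044] w 0.0351 j6 1.086
```

>>> drive_tool --commands '[[[0,0,0,-0.0055],[0,0,0,0],[0,0,0,0]]]'

```text
time: 6.75
tool_pos: [0.5243, 0.117, 0.1116]
ee_rot: [2.653, 1.57, 0.144]
wrist_force: [-0.4, -0.5, 1.0]
width: 0.0351
```

```bash
python3 st.py; python3 - <<'E'
from h import *
snap('wrist','pics/w6.png');crop('pics/w6.png','pics/w6c.png',150,145,340,285,4)
E
```

```text
6.75 [0.524 0.117 0.112] yaw -53.71 tilt [0. 0.] F [-0.372 -0.483  1.032] T [ 0.002 -0.127 -0.027] w 0.0351 j6 1.051
```

View pics/w6c.png

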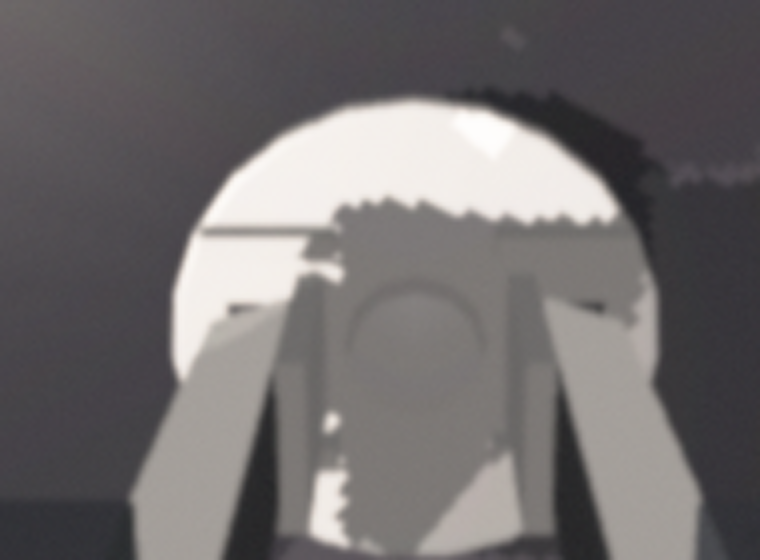

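The cap turns with the gripper: its slit lines stay horizontal in the wrist frame. I'll carry on in 2° steps.

>>> drive_tool --commands '[[[0,0,0,-0.0055],[0,0,0,0],[0,0,0,0]]]'

```text
time: 7.1
tool_pos: [0.5242, 0.117, 0.1115]
ee_rot: [2.305, 1.571, -0.169]
wrist_force: [0.9, -0.2, 1.0]
width: 0.0349
```

```bash
python3 st.py
```

```text
7.1 [0.524 0.117 0.112] yaw -51.72 tilt [ 0. -0.] F [ 0.879 -0.162  1.011] T [ 0.016 -0.042 -0.006] w 0.0349 j6 1.017
```

>>> drive_tool --commands '[[[0,0,0,-0.0055],[0,0,0,0],[0,0,0,0]]]'

```text
time: 7.4
tool_pos: [0.5241, 0.1169, 0.1115]
ee_rot: [1.283, 1.571, -1.156]
wrist_force: [0.2, -0.4, 2.3]
width: 0.0352
```

```bash
python3 st.py
```

```text
7.4 [0.524 0.117 0.111] yaw -49.75 tilt [ 0. -0.] F [ 0.153 -0.445  2.269] T [-0.015 -0.041 -0.007] w 0.0352 j6 0.982
```

>>> drive_tool --commands '[[[0,0,0,-0.0055],[0,0,0,0],[0,0,0,0]]]'

```text
time: 7.7
tool_pos: [0.5241, 0.1169, 0.1115]
ee_rot: [0.746, 1.571, -1.658]
wrist_force: [0.2, -0.8, 1.4]
width: 0.035
```

```bash
python3 st.py
```

```text
7.7 [0.524 0.117 0.111] yaw -47.77 tilt [-0. -0.] F [ 0.153 -0.776  1.369] T [ 0.001 -0.013 -0.031] w 0.035 j6 0.948
```

>>> drive_tool --commands '[[[0,0,0,-0.0055],[0,0,0,0],[0,0,0,0]]]'

```text
time: 8.0
tool_pos: [0.524, 0.1169, 0.1115]
ee_rot: [0.392, 1.571, -1.978]
wrist_force: [0.1, -0.2, 1.8]
width: 0.0352
```

```bash
python3 st.py
```

```text
8.0 [0.524 0.117 0.111] yaw -45.79 tilt [-0. -0.] F [ 0.121 -0.245  1.775] T [-0.037 -0.014 -0.037] w 0.0352 j6 0.913
```

>>> drive_tool --commands '[[[0,0,0,-0.0055],[0,0,0,0],[0,0,0,0]]]'

```text
time: 8.3
tool_pos: [0.5241, 0.1169, 0.1115]
ee_rot: [0.768, 1.571, -1.567]
wrist_force: [0.1, 0.1, 1.6]
width: 0.0353
```

```bash
python3 st.py
```

```text
8.3 [0.524 0.117 0.111] yaw -43.81 tilt [ 0. -0.] F [0.131 0.133 1.649] T [-0.012  0.049 -0.03 ] w 0.0353 j6 0.879
```

>>> drive_tool --commands '[[[0,0,0,-0.0055],[0,0,0,0],[0,0,0,0]]]'

```text
time: 8.6
tool_pos: [0.5241, 0.117, 0.1114]
ee_rot: [0.962, 1.571, -1.338]
wrist_force: [0.2, -1.2, 1.7]
width: 0.0349
```

```bash
python3 st.py
```

```text
8.6 [0.524 0.117 0.111] yaw -41.83 tilt [ 0. -0.] F [ 0.174 -1.176  1.746] T [-0.09  -0.076  0.061] w 0.0349 j6 0.844
```

>>> drive_tool --commands '[[[0,0,0,-0.0055],[0,0,0,0],[0,0,0,0]]]'

```text
time: 8.9
tool_pos: [0.5244, 0.1168, 0.1115]
ee_rot: [1.843, 1.57, -0.424]
wrist_force: [1.5, -1.0, 1.3]
width: 0.0352
```

```bash
python3 st.py
```

```text
8.9 [0.524 0.117 0.112] yaw -39.85 tilt [ 0.001 -0.   ] F [ 1.468 -1.016  1.278] T [-0.165 -0.275  0.027] w 0.0352 j6 0.81
```

>>> drive_tool --commands '[[[0,0,0,0],[0,0,0,0]]]'

```text
time: 9.1
tool_pos: [0.5244, 0.1168, 0.1115]
ee_rot: [1.847, 1.57, -0.418]
wrist_force: [1.7, -0.7, 1.2]
width: 0.0353
```

```bash
python3 st.py
```

```text
9.1 [0.524 0.117 0.111] yaw -39.82 tilt [ 0.001 -0.   ] F [ 1.673 -0.668  1.237] T [-0.201 -0.397 -0.059] w 0.0353 j6 0.809
```

>>> drive_tool --commands '[[[0,0,0,-0.003],[0,0,0,0],[0,0,0,0]]]'

```text
time: 9.4
tool_pos: [0.5244, 0.1168, 0.1115]
ee_rot: [1.877, 1.57, -0.37]
wrist_force: [2.0, -0.5, -0.0]
width: 0.0352
```

```bash
python3 st.py
```

```text
9.4 [0.524 0.117 0.111] yaw -38.72 tilt [ 0.001 -0.   ] F [ 2.006 -0.502 -0.01 ] T [-0.25  -0.526 -0.088] w 0.0352 j6 0.79
```

>>> drive_tool --commands '[[[0,0,0,-0.003],[0,0,0,0],[0,0,0,0]]]'

```text
time: 9.7
tool_pos: [0.5244, 0.1168, 0.1115]
ee_rot: [1.813, 1.57, -0.414]
wrist_force: [3.3, -1.7, 0.0]
width: 0.0354
```

```bash
python3 st.py
```

```text
9.7 [0.524 0.117 0.112] yaw -37.64 tilt [ 0.001 -0.   ] F [ 3.256 -1.735  0.046] T [-0.261 -0.673 -0.183] w 0.0354 j6 0.771
```

The stop is felt: the yaw torque climbs to -0.18 N·m at about 43° of turn. I'll ease back about 0.7° and lift gently.

>>> drive_tool --commands '[[[0,0,0,0.002],[0,0,0,0],[-0.004,0,0,0],[-0.004,0,0,0],[-0.004,0,0,0],[0,0,0,0]]]'

```text
time: 10.3
tool_pos: [0.5239, 0.1166, 0.113]
ee_rot: [-0.142, 1.569, -2.382]
wrist_force: [6.5, -1.0, -4.5]
width: 0.0351
```

```bash
python3 st.py
```

```text
10.3 [0.524 0.117 0.113] yaw -38.35 tilt [-0.001 -0.001] F [ 6.548 -1.033 -4.532] T [-0.464 -1.147 -0.085] w 0.0351 j6 0.783
```

>>> drive_tool --commands '[[[0,0.003,-0.0025,0],[0,0,0,0],[0,0,0,0]]]'

```text
time: 10.6
tool_pos: [0.5242, 0.1167, 0.1131]
ee_rot: [-0.606, 1.568, -2.846]
wrist_force: [2.1, -1.1, -6.9]
width: 0.0353
```

```bash
python3 st.py
```

```text
10.6 [0.524 0.117 0.113] yaw -38.35 tilt [-0.003 -0.001] F [ 2.121 -1.145 -6.889] T [-0.556 -0.776 -0.15 ] w 0.0353 j6 0.783
```

>>> drive_tool --commands '[[[0.004,0,0,0],[0,0,0,0.004],[0,0,0,0],[0,0,0,0]]]'

```text
time: 11.0
tool_pos: [0.5247, 0.1172, 0.1139]
ee_rot: [-1.633, 1.57, 2.385]
wrist_force: [0.2, -1.7, -2.6]
width: 0.0352
```

```bash
python3 st.py; python3 - <<'E'
from h import *
snap('wrist','pics/w7.png');crop('pics/w7.png','pics/w7c.png',150,145,340,285,4)
E
```

```text
11.0 [0.525 0.117 0.114] yaw -39.77 tilt [-0.  0.] F [ 0.239 -1.66  -2.555] T [-0.41  -0.092  0.017] w 0.0352 j6 0.808
```

View pics/w7c.png

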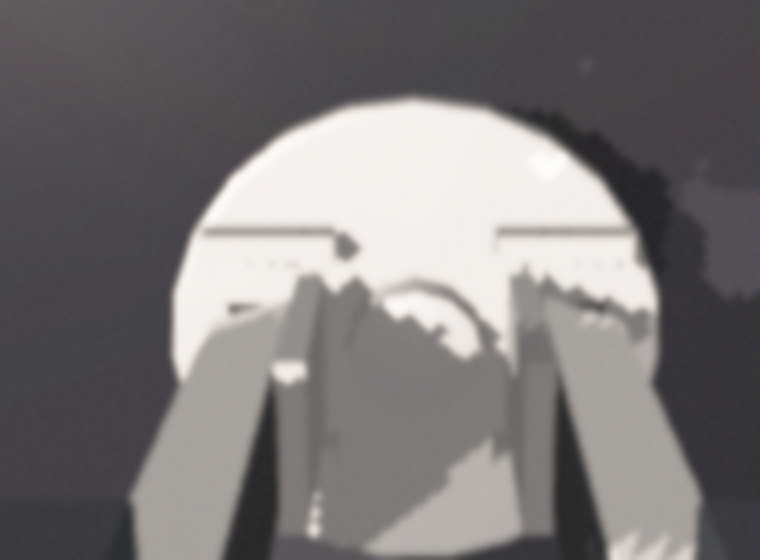

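>>> drive_tool --commands '[[[0,0.0015,0.0015,0],[-0.004,0,0,0],[-0.004,0,0,0],[0,0,0,0],[0,0,0,0]]]'

```text
time: 11.55
tool_pos: [0.5249, 0.117, 0.1156]
ee_rot: [-1.926, 1.57, 2.092]
wrist_force: [-1.3, 1.6, -1.0]
width: 0.0351
```

```bash
python3 st.py
```

```text
11.55 [0.525 0.117 0.116] yaw -39.77 tilt [-0.     0.001] F [-1.259  1.649 -1.026] T [0.184 0.163 0.018] w 0.0351 j6 0.807
```

>>> drive_tool --commands '[[[-0.01,0,0,0],[-0.01,0,0,0],[-0.012,0,0,0],[0,0,0,0]]]'

```text
time: 11.95
tool_pos: [0.5258, 0.1164, 0.1244]
ee_rot: [2.263, 1.569, -0.003]
wrist_force: [-0.4, 0.0, -1.0]
width: 0.0352
```

```bash
python3 st.py; python3 - <<'E'
from h import *
snap('wrist','pics/w8.png');crop('pics/w8.png','pics/w8c.png',150,145,340,285,4)
E
```

```text
11.95 [0.526 0.116 0.124] yaw -39.79 tilt [ 0.002 -0.   ] F [-0.443  0.041 -1.03 ] T [-0.089 -0.022 -0.04 ] w 0.0352 j6 0.807
```

View pics/w8c.png

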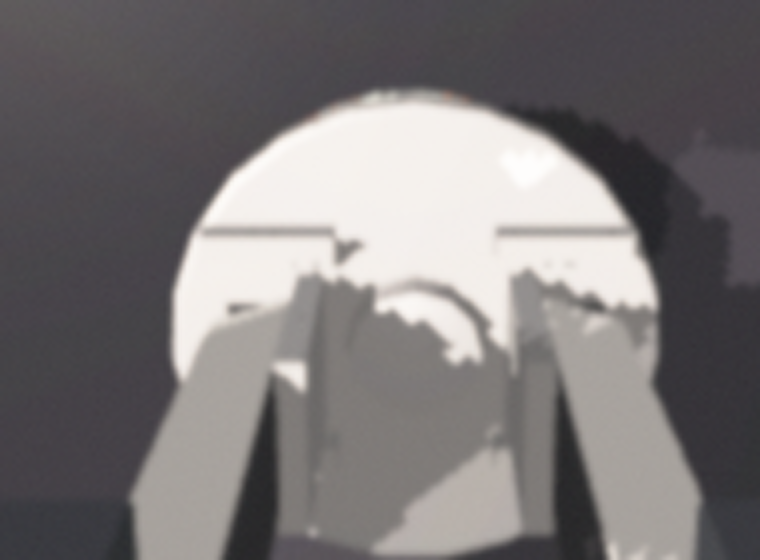

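The cap comes up with the gripper and the force is just its weight. I'll lift it clear.

>>> drive_tool --commands '[[[-0.03,0,0,0],[-0.04,0,0,0],[-0.05,0,0,0],[-0.06,0,0,0],[-0.08,0,0,0],[-0.08,0,0,0],[0,0,0,0],[0,0,0,0]]]'

```text
time: 12.8
tool_pos: [0.5255, 0.1165, 0.2094]
ee_rot: [2.322, 1.569, 0.057]
wrist_force: [0.2, 0.0, -2.4]
width: 0.0351
```

```bash
python3 st.py; python3 - <<'E'
from h import *
snap('scene','pics/s9.png');crop('pics/s9.png','pics/s9c.png',190,60,340,235,4)
i=cv2.imread('pics/s9c.png');cv2.imwrite('pics/s9c.png',i[:600])
np.set_printoptions(precision=4,suppress=True)
snap('top','pics/t9.png'); crop('pics/t9.png','pics/t9c.png',285,165,355,230,8)
E
```

```text
12.8 [0.526 0.116 0.209] yaw -39.79 tilt [0.002 0.   ] F [ 0.182  0.04  -2.449] T [-0.029 -0.012 -0.056] w 0.0351 j6 0.807
```

View pics/s9c.png

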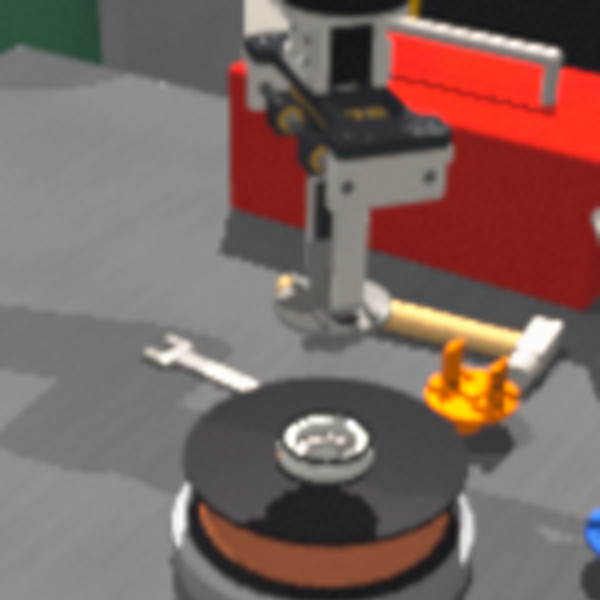

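View pics/t9c.png

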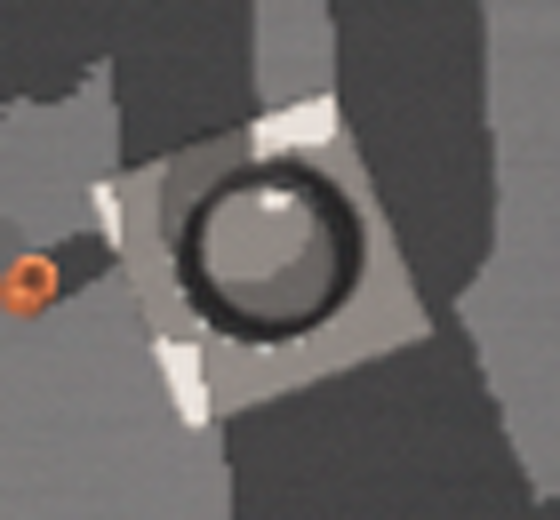

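>>> drive_tool --commands '[[[0,0.03,0.036,0],[0,0.05,0.06,0],[0,0.067,0.08,0],[0,0.067,0.08,0],[0,0.067,0.08,0],[0,0.067,0.08,0],[0,0.067,0.08,0],[0,0.067,0.08,0],[0,0.067,0.08,0],[0,0.067,0.08,0],[0,0.067,0.08,0],[0,0.067,0.08,0],[0,0.049,0.057,0],[0,0,0,0],[0,0,0,0],[0,0,0,0]]]'

```text
time: 14.5
tool_pos: [0.5258, -0.1937, 0.2081]
ee_rot: [-1.65, 1.57, 2.369]
wrist_force: [0.8, 0.8, -2.2]
width: 0.0348
```

```bash
python3 st.py; python3 - <<'E'
from h import *
np.set_printoptions(precision=4,suppress=True)
f=np.load('pics/t9.npz');print(ptz(f,319.0,196.0,.055))
snap('wrist','pics/w10.png');snap('scene','pics/s10.png');crop('pics/s10.png','pics/s10c.png',140,80,300,290,3)
E
```

```text
14.5 [ 0.526 -0.194  0.208] yaw -39.75 tilt [-0.001  0.001] F [ 0.816  0.835 -2.181] T [-0.016 -0.047 -0.061] w 0.0348 j6 0.24
[ 0.5269 -0.1945  0.055 ]
```

View pics/w10.png

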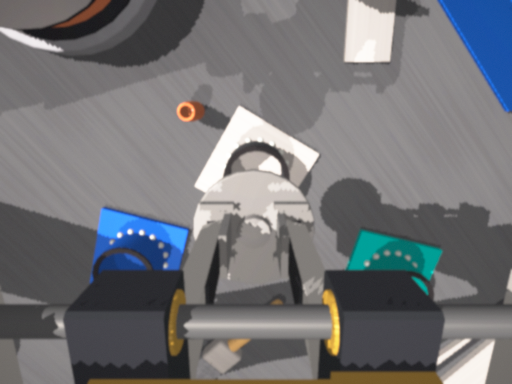

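View pics/s10c.png

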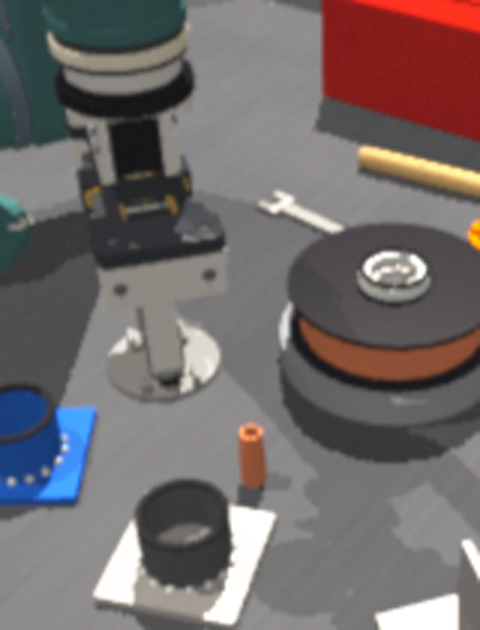

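```bash
python3 - <<'E'
from h import *
def ov(f,o,circs,box,k):
    s=np.load(f'pics/{f}.npz');im=cv2.resize(cv2.imread(f'pics/{f}.png'),None,fx=k,fy=k,interpolation=cv2.INTER_CUBIC)
    t=np.linspace(0,6.283,200)
    for (x,y,z,r,col) in circs:
        P=np.c_[x+r*np.cos(t),y+r*np.sin(t),0*t+z,0*t+1]@s['extrinsics'].T
        u=s['mtx'][0,0]*P[:,0]/-P[:,2]+s['mtx'][0,2];v=-s['mtx'][1,1]*P[:,1]/-P[:,2]+s['mtx'][1,2]
        for a,b in zip(u,v): cv2.circle(im,(int(a*k),int(b*k)),0,col,1)
    u0,v0,u1,v1=[q*k for q in box];cv2.imwrite(o,im[v0:v1,u0:u1])
R_,G=(0,0,255),(0,255,0)
c=[(.5267,-.1945,.055,.036,R_),(.5267,-.1945,.055,.03,G),(.5258,-.1937,.202,.038,R_)]
ov('w10','pics/o10.png',c,(180,100,330,250),4)
ov('s10','pics/o10s.png',c,(160,170,260,300),4)
E
```

View pics/o10.png

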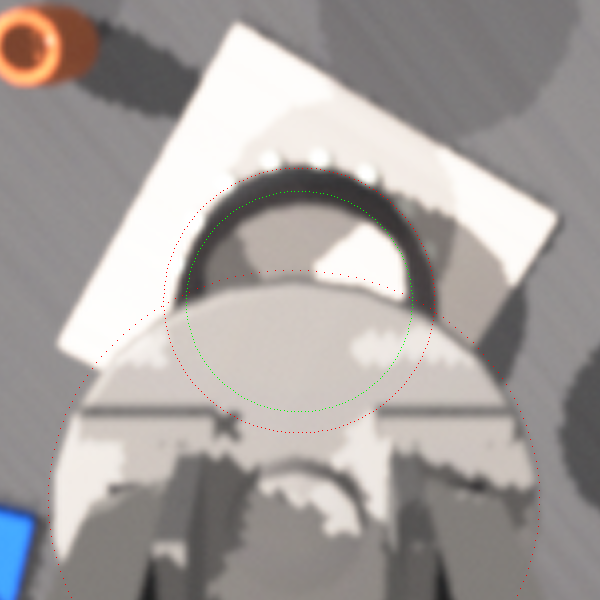

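View pics/o10s.png

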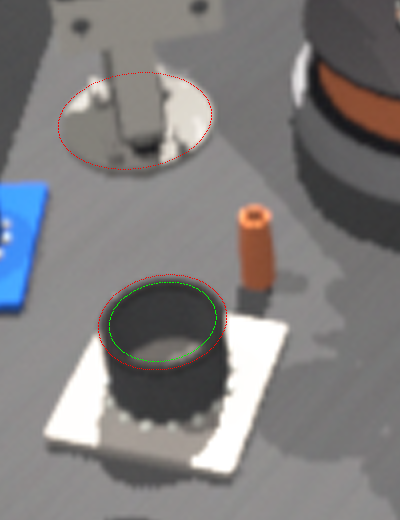

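>>> drive_tool --commands '[[[0.03,0.007,0.001,0],[0.06,0,0,0],[0.08,0,0,0],[0.08,0,0,0],[0.08,0,0,0],[0.08,0,0,0],[0.06,0,0,0],[0.03,0,0,0],[0.02,0,0,0],[0,0,0,0],[0,0,0,0]]]'

```text
time: 15.7
tool_pos: [0.5279, -0.196, 0.0794]
ee_rot: [1.749, 1.569, -0.516]
wrist_force: [-0.4, 0.8, -1.8]
width: 0.0352
```

```bash
python3 st.py; python3 - <<'E'
from h import *
snap('wrist','pics/w11.png');snap('scene','pics/s11.png');snap('top','pics/t11.png')
a=cv2.resize(cv2.imread('pics/s11.png')[200:300,150:260],None,fx=4,fy=4);b=cv2.resize(cv2.imread('pics/w11.png')[150:350,170:340],None,fx=2,fy=2)
cv2.imwrite('pics/m11.png',np.hstack([a,b]))
E
```

```text
15.7 [ 0.528 -0.196  0.079] yaw -39.79 tilt [ 0.002 -0.001] F [-0.419  0.817 -1.79 ] T [-0.047 -0.01   0.032] w 0.0352 j6 0.238
```

View pics/m11.png

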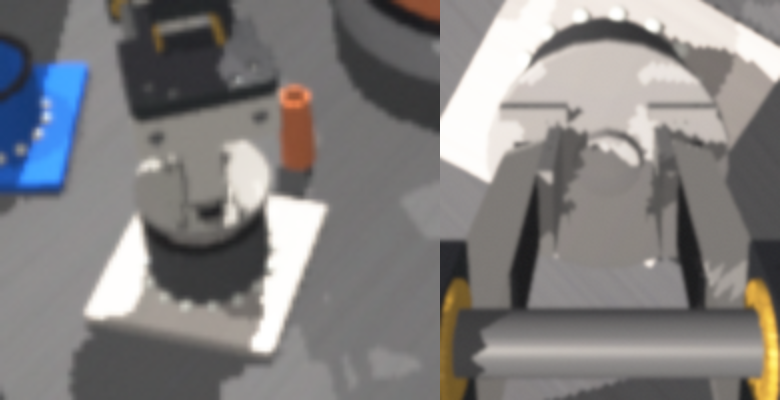

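>>> drive_tool --commands '[[[0.012,0,-0.004,0],[0.012,0,0,0],[0.008,0,0,0],[0.006,0,0,0],[0,0,0,0],[0,0,0,0]]]'

```text
time: 16.45
tool_pos: [0.5279, -0.195, 0.0689]
ee_rot: [-0.562, 1.571, -2.828]
wrist_force: [0.2, 0.2, -0.7]
width: 0.0349
```

```bash
python3 st.py
```

```text
16.45 [ 0.528 -0.195  0.069] yaw -39.79 tilt [-0. -0.] F [ 0.238  0.173 -0.674] T [-0.038 -0.019 -0.013] w 0.0349 j6 0.24
```

>>> drive_tool --commands '[[[0.004,0,0,0],[0.004,0,0,0],[0,0,0,0],[0,0,0,0]]]'

```text
time: 16.85
tool_pos: [0.528, -0.195, 0.067]
ee_rot: [0.846, 1.571, -1.419]
wrist_force: [0.4, -0.2, -1.6]
width: 0.0354
```

```bash
python3 st.py
```

```text
16.85 [ 0.528 -0.195  0.067] yaw -39.79 tilt [ 0. -0.] F [ 0.449 -0.169 -1.569] T [-0.027 -0.078 -0.002] w 0.0354 j6 0.24
```

>>> drive_tool --commands '[[[0.004,0,0,0],[0,0,0,0],[0,0,0,0]]]'

```text
time: 17.15
tool_pos: [0.5281, -0.1951, 0.0666]
ee_rot: [1.652, 1.57, -0.613]
wrist_force: [0.6, 0.3, 1.0]
width: 0.0354
```

```bash
python3 st.py
```

```text
17.15 [ 0.528 -0.195  0.067] yaw -39.79 tilt [ 0.001 -0.   ] F [0.648 0.267 0.978] T [0.055 0.2   0.083] w 0.0354 j6 0.24
```

The cap touches the rim at TCP z = 0.0666, where 0.0665 was expected. I'll check, then release.

```bash
python3 - <<'E'
from h import *
snap('wrist','pics/w12.png');snap('scene','pics/s12.png')
a=cv2.resize(cv2.imread('pics/s12.png')[200:300,150:260],None,fx=4,fy=4);b=cv2.resize(cv2.imread('pics/w12.png')[150:350,170:340],None,fx=2,fy=2)
cv2.imwrite('pics/m12.png',np.hstack([a,b]))
E
```

```text
(no output)
```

View pics/m12.png

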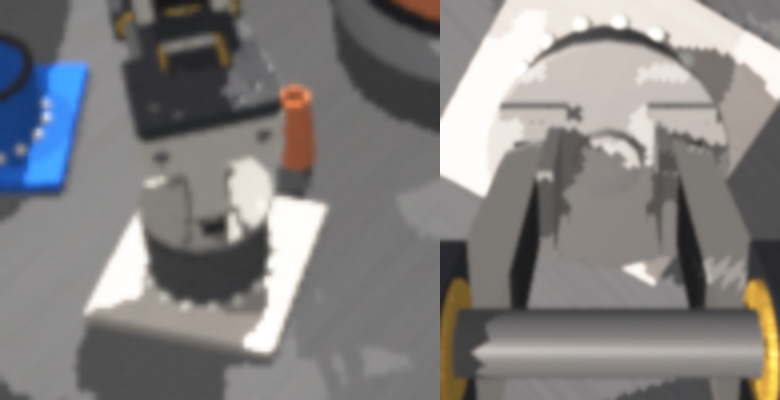

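The flange (141–272) sits centred on the pipe (146–269). I'll open now.

>>> drive_tool --commands '[[[0,0,0,0],[0,0,0,0],[0,0,0,0],[0,0,0,0],[0,0,0,0],[0,0,0,0],[0,0,0,0]]]' --grip 0.7

```text
time: 17.95
tool_pos: [0.5279, -0.195, 0.0659]
ee_rot: [-0.506, 1.571, -2.772]
wrist_force: [-0.2, -0.0, 0.0]
width: 0.0657
```

```bash
python3 st.py;python3 - <<'E'
from h import *
snap('wrist','pics/w13.png');crop('pics/w13.png','pics/w13c.png',160,140,350,290,4)
E
```

```text
17.95 [ 0.528 -0.195  0.066] yaw -39.79 tilt [-0. -0.] F [-0.18  -0.027  0.026] T [-0.09  -0.071 -0.01 ] w 0.0657 j6 0.24
```

View pics/w13c.png

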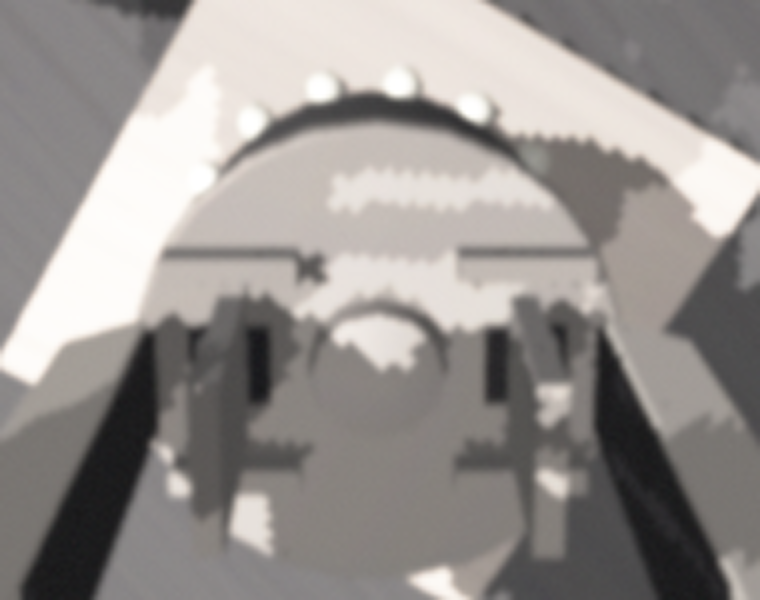

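The tabs are released and the cap is standing. I'll lift straight up and move back.

>>> drive_tool --commands '[[[-0.02,0,0,0],[-0.04,0,0,0],[-0.08,0,0,0],[-0.1,0,0,0],[-0.1,0,0,0],[-0.1,0,0,0],[-0.1,0,0,0],[0,0,0.1,0],[0,0,0.1,0],[0,0,0.1,0],[0,0,0,0],[0,0,0,0]]]'

```text
time: 19.2
tool_pos: [0.4801, -0.2527, 0.2019]
ee_rot: [2.11, 1.569, -0.157]
wrist_force: [0.6, 0.2, 0.6]
width: 0.0658
```

```bash
python3 st.py;python3 - <<'E'
from h import *
np.set_printoptions(precision=4,suppress=True)
snap('wrist','pics/w14.png');s=snap('scene','pics/s14.png');snap('top','pics/t14.png')
a=cv2.resize(cv2.imread('pics/s14.png')[200:300,150:260],None,fx=4,fy=4);b=cv2.imread('pics/w14.png')[:,60:400][:400];b=np.vstack([b,b[:16]*0])
cv2.imwrite('pics/m14.png',np.hstack([a,b]))
E
```

```text
19.2 [ 0.48  -0.253  0.202] yaw -39.85 tilt [ 0.002 -0.   ] F [0.603 0.213 0.594] T [ 0.002 -0.056 -0.011] w 0.0658 j6 0.106
```

View pics/m14.png

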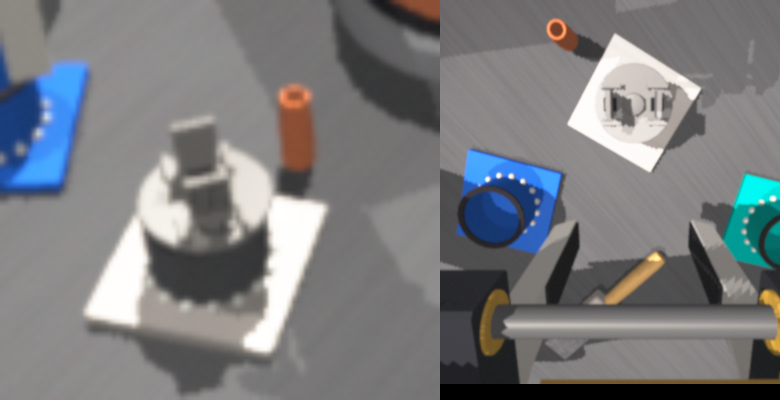

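View pics/s14.png

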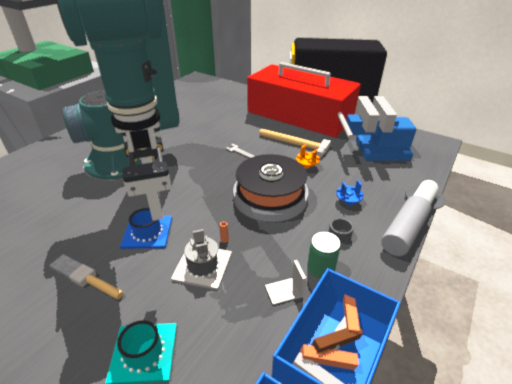

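View pics/t14.png

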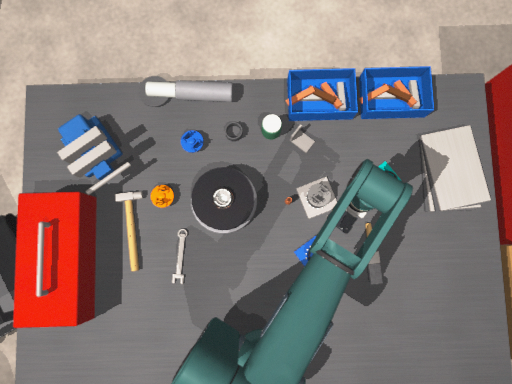

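The cap stands tabs up, centred on the white-plate stub (wrist view about (695,103) in the composite). The bystanders have not moved. A quick flatness check from depth comes next, then I hand in.

```bash
python3 - <<'E'
from h import *
f=np.load('pics/w14.npz');P=[]
for v in range(55,150):
    for u in range(200,320):
        p=pt(f,u,v)
        if .050<p[2]<.07: P.append(p)
P=np.array(P);c=np.c_[P[:,:2]-P[:,:2].mean(0),np.ones(len(P))];s=np.linalg.lstsq(c,P[:,2],rcond=None)[0]
print(len(P),P.mean(0).round(4),np.median(P[:,2]).round(4),'slope',s[:2].round(3))
robot.close_job()
E
python3 st.py
```

```text
4532 [ 0.5277 -0.1955  0.0621] 0.0613 slope [-0.004  0.003]
the job is handed in; nothing more can be done
the job is handed in; nothing more can be done
```

The cap is off the spool and standing tabs up in the mouth of the steel pipe stub. I handed the job in at about 19 s of the 72 s allowed.

- **Removal:** I squeezed both tabs fully (finger opening 35 mm) and turned the cap anticlockwise about 43° until the torque rose to about 0.18 N·m at the stop. The first lift attempt met resistance, with the wrist force peaking at about 7 N. I eased the turn back about 2° and re-centred, after which the cap lifted out carrying only its own weight.
- **Parking:** I lowered it until it touched the rim, at TCP z = 0.0666 m against 0.0665 m expected. I then opened the fingers and backed away.
- **Last checks:** The flange top measures 61.3 mm high, against 61 mm expected, with a slope under 0.005, so it rests flat. It is centred at (0.528, -0.1955), 1–2 mm from the measured pipe centre. The tabs are up, the gripper is clear, and the bystanders look unmoved in the scene and top views. The arm hides part of the top view near the brush, but the scene view shows the brush in its original place.
- **Disagreements:** The cap and pipe positions from the wrist and top cameras differed by 1–3 mm, so I checked the centring in the pictures before squeezing and before letting go.

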